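# Close up the press-spares tin

## Task

Close up the open spares tin on the bench: first fold the upright steel flap down flat over the bolts, then swing the hinged lid fully shut over it. Push with the fingertips or the outside of the fingers only: do not lift or shove the tin, take nothing out of it, do not let the lid slam, leave the other things on the bench alone, and finish with the hand clear.

Things in the scene. Friction and masses are not known exactly. Their poses are not given: they have to be found in the camera images.
- tin: dark slate-grey sheet-steel spares tin, standing open on the bench, loose and heavy (about 2 kg, a sideways push over about 8 N makes it slide). Its box is 120 mm deep (its x) by 200 mm wide (its y), 55 mm high, walls 2 mm, open on top; a divider 43 mm high at its y = 0 parts a left (+y) from a right (-y) compartment. Origin: centre of its underside; x points from the front (catch side, nearer the robot) to the lid's hinge, y along the hinge to the flap's side, z up
- flap (a joint): angle of the flap (rad): 0 folded flat, about 1.57 upright, 1.72 its stop, leaning a little outward. It starts upright. It stays where it is left (friction about 0.05 N m, so under 1 N at its free edge)
- flap_hinge (a point): middle of the flap's hinge pin, inside the tin's left wall, at x = -4, y = 91, z = 45 mm in the tin's frame; the pin runs along the tin's x. The flap is a bright steel plate 98 mm along the tin's x (x = -53 to 45 mm), 2.6 mm thick, and reaches 94 mm from the pin; folded, it lies level 45 mm above the bench and covers the left compartment; to fold it, push it from outside toward the tin's -y and down
- flap_edge (a point): middle of the flap's free edge (a rolled bead 94 mm long, 5 mm thick), 91 mm from the pin; upright it is 136 mm above the bench, folded it is at the tin's x = -4, y = 0, z = 45 mm
- tin_lid (a joint): angle of the lid (rad): 0 shut, 1.57 upright, 1.83 its stop, leaning back away from the tin. It starts upright or leaning back. Its hinge is stiff: it stays where it is left (friction about 0.17 N m, under 3 N at its free edge) and has to be pushed all the way shut. It cannot pass the upright flap
- lid_hinge (a point): middle of the lid's hinge line along the back rim, at x = 64, y = 0, z = 56 mm in the tin's frame; the hinge line runs along the tin's y
- lid_edge (a point): middle of the lid's free edge, at its outer face, 128 mm from the hinge line; upright it is about 184 mm above the bench, shut it is at the tin's x = -64, y = 0, z = 60 mm. The lid is a flat plate 2 mm thick and 204 mm wide along the tin's y, with a 10 mm skirt along its free edge and a small catch at the middle of that; its outer face (the back of the open lid, with a paper label) is the top of the shut tin, 60 mm above the bench
- bolt_a: zinc hexagon bolt lying in the tin's left compartment, 47 x 17 x 20 mm, loose; origin at the centre of its underside
- bolt_b: second such bolt, lying in the same compartment, loose; origin at the centre of its underside
- knob_a: black star knob lying in the tin's right compartment, 47 mm across, 27 mm high, loose; origin at the centre of its underside
- knob_b: second such knob, in the same compartment, loose; origin at the centre of its underside
- tape_1: roll of brown tape lying flat, 84 mm across, 30 mm high, loose; a bystander; origin at the centre of its underside
- ink_jar_red: ink jar with a red screw lid, 67 mm across, 62 mm high, loose; a bystander; origin at the centre of its underside
- squeegee_1: wooden squeegee lying flat, 110 x 165 x 31 mm, loose; a bystander; origin at the centre of its underside
There are look-alikes about, which are no part of the job. What is shaped like the knob_b but green or yellow is not meant.

How it is judged:
By the outcome, as a careful person would: the job done as asked, in the order asked, and still so for the second after the job is handed in, with the robot touching nothing.
It also fails if it takes over 48 s, if anything falls off the work surface, if the arm or the gripper's body presses on something with over 40 N, if the wrist force passes 120 N, or if a joint passes its speed limit or range.

## Robot

A 6-joint arm with a two-finger parallel gripper is mounted at the origin on a cart in front of the work surface, level with it; the furniture and walls round the work are solid. World frame = base frame: x ahead of the robot, y to its left, z up, the work surface at z = 0. Lengths are in m, angles in degrees, forces in N, time in s.
With the tool pointing down it reaches from about 0.4 to 0.825 m from the base axis. Payload 7 kg.
Tool frame: the origin (TCP) lies on the centre line of the jaws, within the pads' length; the fingertips stand 11 mm ahead of it and the grasp point (between the pads) lies 8 mm behind it; z points along the fingers, y is the direction in which the jaws open and shut (so a half turn about z gives the same grasp; the last joint's range is limited). The gripper opens to 88 mm and grips with 3 to 60 N. Pads are 19 mm wide; open, the fingers measure 130 mm over their backs; the gripper's body (78 mm by 193 mm) begins 47 mm behind the grasp point.
Start: joints at [-54.196, 20.546, 0.682, 0, -70.136, -16.507], TCP at [0.223, -0.637, 0.238] pointing down, gripper open.
Joint ranges: [-176.03, 176.03], [-82.01, 121.73], [-58.28, 71.71], [-173.87, 95.51], [-174.79, -0.11], [-173.66, 173.66]. Speed limits (degrees/s): [136.94, 136.94, 172.46, 180, 180, 180].

## Interface

Orientations are given as [roll, pitch, yaw] about the fixed x, y, z axes, in that order (R = Rz(yaw) Ry(pitch) Rx(roll)).
In Python, from plant import ctrl, cams, order gives the robot as it stands.
- The arm moves only by the tool jog_arm, never from a script. Its argument "motion" is a list of rows, each an object with "offset": the shift along the tool's x, y, z in mm, a list of three; "roll": the turn about the tool's z in rad; "hand": the finger opening in mm, from 0 to 87.6. A call has 1 to 20 rows; each row is the pose to reach, as a shift and turn from the pose commanded when the call began, along the tool's axes at that moment; what a row does not reach only later rows make up. A row lasts 1/12 s, in which the tool goes at most 41.7 mm and 7.16 degrees, less where a joint would pass 70% of its speed; a pose out of reach is approached as far as the arm can. A call with a gripper value outside its range is refused whole. The fingers move at their own pace and stop on an object; the grip force is fixed at half the most. Time passes only in rows, so rows that repeat a pose let the fingers close. It gives the time, the measured TCP pose, the force and the opening at its end, in the units of the state.
- ctrl.get_obs(): the state, without advancing time (a new reading comes with each control period).
- cams.snapshot(name): name is "scene" or "side" or "wrist"; returns a dict with "img" (400x640x3 uint8, red, green, blue), "K" (3x3 intrinsics, pixels), "D" ([k1, k2, p1, p2, k3] as OpenCV has them; the pictures are not rectified), "cam_to_world" (4x4, takes a point from camera to world coordinates); the wrist camera has in their place "T_tool_cam" (4x4, takes a point from camera to tool coordinates, whose origin is the TCP and whose axes are the flange's). Camera axes: x right, y down, z forward; pixel columns grow to the right and rows downward; lengths in m; the calibration is good to about 2 mm. A picture is of the moment at which its call begins: read the wrist's pose just before it. There is no depth.
- order.close_job(): hands the job in, once; it reports no verdict.
The state is a dict: "clock": time; "joint_pos": joint angles; "qvel": joint speeds; "tau": joint torques, N m; "tool_pos": TCP position; "orientation": TCP orientation; "force": force on the tool from outside, world axes, zero at the start; "moment": the same for the moment, N m; "opening": finger opening in m.
Only numpy, scipy, OpenCV 4.12 (cv2) and the standard library are available. Lean on these libraries where they do the work, as an engineer would, in place of code of your own. Each camera call takes 0.05 s, during which the arm holds its last target. There are 200 camera calls.

## Working session

There is one attempt and no reset: what is moved stays moved. The work goes in short steps, Python scripts to look and compute and a tool call to move; the robot and the scene stay as the last step left them, time stands still between calls to the robot, and variables do not carry over. Pictures are saved under pics/ and viewed, about 8 in all and at most 12, crops included, and the job is handed in when it is done.

Besides the shell and the picture viewer there is one more tool, called after "Emit:" as name(argument=value, ...), one argument or row to a line, values as JSON. jog_arm: Moves the arm, as the interface text tells. Its arguments: {"type":"object","properties":{"motion":{"type":"array"}},"required":["motion"]}

```bash
mkdir -p pics
cat > h.py <<'E'
import numpy as np, cv2
from plant import ctrl, cams, order
def snap(n,f):
    s=cams.snapshot(n); cv2.imwrite('pics/'+f,s['img'][:,:,::-1]); return s
E
python3 - <<'E'
from h import *
import pickle
o=ctrl.get_obs(); print(o)
a=snap('scene','scene0.png'); b=snap('side','side0.png')
pickle.dump((a,b),open('s0.pkl','wb'))
for s in (a,b): print(s['K'],s['D'],np.round(s['cam_to_world'],3))
E
```

```text
{'clock': 0.0, 'joint_pos': array([-5.41961205e+01,  2.05930622e+01,  6.32953418e-01, -2.07541516e-02,
       -7.01358379e+01, -1.65082427e+01]), 'qvel': array([ 0.06906818, -0.09919789,  0.04185975, -0.00615234,  0.05106091,
       -0.02527504]), 'tau': array([ 6.44206175e-04, -5.82722890e+01,  2.93045729e+01,  6.99727133e+00,
        6.83208142e-03, -1.44741675e-04]), 'tool_pos': array([ 0.22288233, -0.63663231,  0.23659608]), 'orientation': array([ 1.79902464e+02, -8.56055061e-03, -1.60711424e+02]), 'force': array([ 0.36685435,  0.50077618, -0.32895476]), 'moment': array([-0.01025231, -0.00124064, -0.06501089]), 'opening': 0.08752352271193788}
[[437.26724986   0.         317.54049435]
 [  0.         437.26724986 206.2167416 ]
 [  0.           0.           1.        ]] [0.01011645 0.         0.         0.         0.        ] [[ 1.    -0.017  0.007  0.506]
 [-0.018 -0.876  0.483 -0.622]
 [-0.003 -0.483 -0.876  1.24 ]
 [ 0.     0.     0.     1.   ]]
[[478.97906563   0.         313.05751838]
 [  0.         478.97906563 194.67519138]
 [  0.           0.           1.        ]] [0.0244686 0.        0.        0.        0.       ] [[-0.594 -0.608  0.526 -0.097]
 [-0.804  0.444 -0.396  0.437]
 [ 0.007 -0.658 -0.753  0.943]
 [ 0.     0.     0.     1.   ]]
```

View pics/scene0.png

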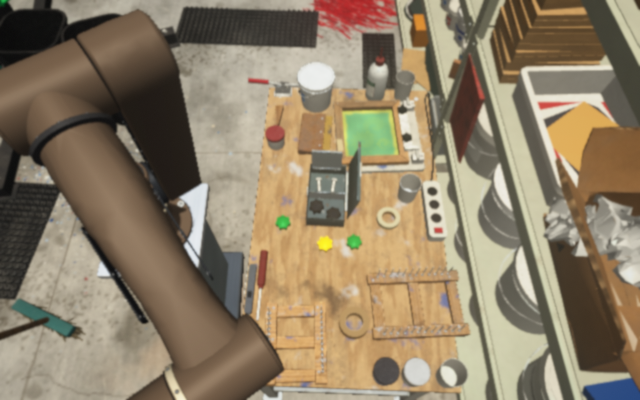

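View pics/side0.png

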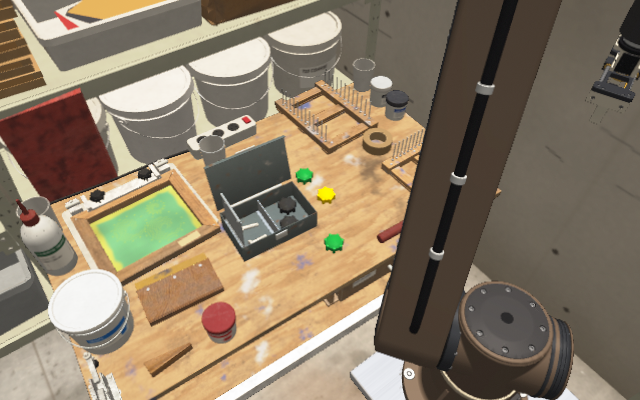

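The tin is at about (327,192) in the scene view and (265,205) in the side view. The lid is open on the far (+x) side and the flap is upright on the +y side. I'll zoom in to pick the corners.

Run:
```python
import cv2,numpy as np
a=cv2.imread('pics/scene0.png')[140:240,290:380]; b=cv2.imread('pics/side0.png')[130:262,195:325]
a=cv2.resize(a,(540,600),interpolation=cv2.INTER_CUBIC);cv2.imwrite('pics/a.png',a)
b=cv2.resize(b,None,fx=4.5,fy=4.5,interpolation=cv2.INTER_CUBIC);cv2.imwrite('pics/b.png',b)
```

```text
(no output)
```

View pics/a.png

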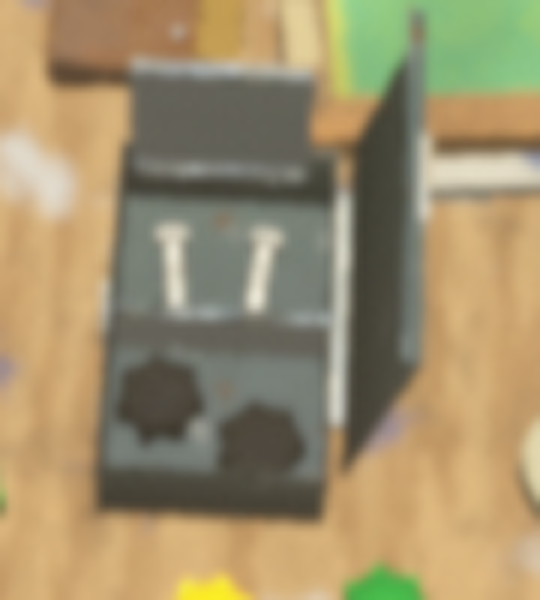

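View pics/b.png

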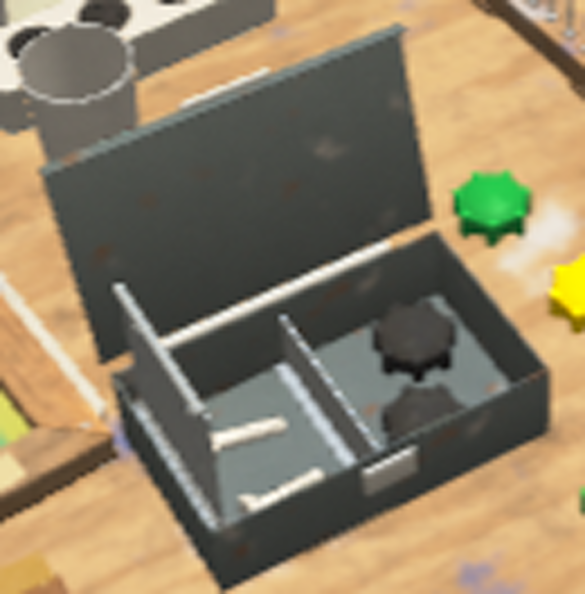

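```bash
cat >> h.py <<'E'
def ray(s,p,T=None):
    T=s['cam_to_world'] if T is None else T
    u=cv2.undistortPoints(np.array([[p]],float),s['K'],s['D'])[0,0]
    d=T[:3,:3]@np.array([u[0],u[1],1]); return T[:3,3],d/np.linalg.norm(d)
def onz(s,p,z,T=None):
    c,d=ray(s,p,T); return c+d*(z-c[2])/d[2]
def tri(s1,p1,s2,p2):
    c1,d1=ray(s1,p1);c2,d2=ray(s2,p2)
    t=np.linalg.lstsq(np.c_[d1,-d2],c2-c1,rcond=None)[0]
    a,b=c1+d1*t[0],c2+d2*t[1]; return (a+b)/2,np.linalg.norm(a-b)
E
python3 - <<'E'
from h import *
import pickle
np.set_printoptions(precision=4,suppress=True)
A,B=pickle.load(open('s0.pkl','rb'))
a=lambda x,y:((x-2.5)/6+290,(y-2.5)/6+140)
b=lambda x,y:((x-1.75)/4.5+195,(y-1.75)/4.5+130)
for n,p,z in [('FR',(548,375),.055),('FL',(220,528),.055),('BR',(437,235),.055),('BL',(118,375),.055),('FLbot',(222,588),0),('FRbot',(548,430),0)]: print('side',n,onz(B,b(*p),z))
for n,p,z in [('FL',(125,150),.055),('BL',(335,155),.055),('FRbot',(98,512),0),('BRbot',(320,518),0)]: print('scene',n,onz(A,a(*p),z))
for n,p,q in [('lidL',(418,12),(42,172)),('lidR',(418,360),(403,28)),('flapF',(133,62),(207,412)),('flapB',(312,72),(118,287))]: print(n,tri(A,a(*p),B,b(*q)))
E
```

```text
side FR [ 0.473  -0.0014  0.055 ]
side FL [0.4909 0.1893 0.055 ]
side BR [ 0.5906 -0.0115  0.055 ]
side BL [0.6071 0.182  0.055 ]
side FLbot [0.4943 0.1926 0.    ]
side FRbot [ 0.4771 -0.0053  0.    ]
scene FL [0.4944 0.1867 0.055 ]
scene BL [0.6085 0.1811 0.055 ]
scene FRbot [ 0.4772 -0.0055  0.    ]
scene BRbot [ 0.5941 -0.0113  0.    ]
lidL (array([0.6443, 0.1839, 0.178 ]), np.float64(0.0012872578084461791))
lidR (array([ 0.6296, -0.0192,  0.1781]), np.float64(0.003074344046812754))
flapF (array([0.4988, 0.1836, 0.1376]), np.float64(0.0031596578264792433))
flapB (array([0.5921, 0.1777, 0.1362]), np.float64(1.1692890490833667e-05))
```

```bash
cat >> h.py <<'E'
from scipy.spatial.transform import Rotation as R
C=np.array([.5425,.0889,0]); YAW=-4.2
Tt=R.from_euler('z',YAW,degrees=True).as_matrix()
def tin2w(p): return C+Tt@np.array(p)/1000
def plan(pts):
    "pts: TCP targets in tin frame, mm -> tool offsets from present pose, roll to make tool yaw = YAW+180"
    o=ctrl.get_obs(); M=R.from_euler('xyz',o['orientation'],degrees=True).as_matrix()
    print('roll',-np.deg2rad((YAW+180-o['orientation'][2]+180)%360-180),'t',o['clock'],'F',o['force'].round(1),'tcp_tin',(Tt.T@(o['tool_pos']-C)*1000).round(1))
    for p in pts: print(p,'->',(M.T@(tin2w(p)-o['tool_pos'])*1000).round(1))
E
python3 - <<'E'
from h import *
plan([(-8,140,237),(-8,140,136)])
print(cams.snapshot('wrist')['T_tool_cam'].round(3))
import pickle
A,B=pickle.load(open('s0.pkl','rb'))
for p in [(409,180),(388,217),(353,320),(313,132)]: print(onz(A,p,.05))
E
```

```text
roll 0.4099668510244313 t 0.1 F [ 0.1 -0.5 -0.5] tcp_tin [-265.6 -747.1  236.7]
(-8, 140, 237) -> [-5.898e+02  7.109e+02  7.000e-01]
(-8, 140, 136) -> [-589.8  710.7  101.7]
[[ 0.    -0.965 -0.26   0.07 ]
 [ 1.     0.     0.001 -0.   ]
 [-0.001 -0.26   0.965 -0.146]
 [ 0.     0.     0.     1.   ]]
[0.8100792  0.12397208 0.05      ]
[ 0.72992541 -0.00822291  0.05      ]
[ 0.60461117 -0.32075005  0.05      ]
[0.50467269 0.3243762  0.05      ]
```

Emit:
jog_arm(
  motion=[
    {"offset":[-40,50,0],"roll":0.05,"hand":0},
    {"offset":[-590,711,0],"roll":0.41,"hand":0},
    {"offset":[-590,711,0],"roll":0.41,"hand":0},
    {"offset":[-590,711,0],"roll":0.41,"hand":0},
    {"offset":[-590,711,0],"roll":0.41,"hand":0},
    {"offset":[-590,711,0],"roll":0.41,"hand":0},
    {"offset":[-590,711,0],"roll":0.41,"hand":0},
    {"offset":[-590,711,0],"roll":0.41,"hand":0},
    {"offset":[-590,711,0],"roll":0.41,"hand":0},
    {"offset":[-590,711,0],"roll":0.41,"hand":0},
    {"offset":[-590,711,0],"roll":0.41,"hand":0},
    {"offset":[-590,711,0],"roll":0.41,"hand":0},
    {"offset":[-590,711,0],"roll":0.41,"hand":0},
    {"offset":[-590,711,0],"roll":0.41,"hand":0},
    {"offset":[-590,711,0],"roll":0.41,"hand":0},
    {"offset":[-590,711,0],"roll":0.41,"hand":0},
    {"offset":[-590,711,0],"roll":0.41,"hand":0},
    {"offset":[-590,711,0],"roll":0.41,"hand":0},
    {"offset":[-590,711,0],"roll":0.41,"hand":0},
    {"offset":[-590,711,0],"roll":0.41,"hand":0},
  ],
)

```text
clock: 1.82
tool_pos: [0.5121, 0.1428, 0.2376]
orientation: [180.0, 0.0, 175.8]
force: [0.1, -0.3, 0.8]
opening: 0.0005
```

Run:
```python
from h import *
plan([(-8,140,237)]); print(ctrl.get_obs())
```

```text
roll 0.0005825273475213809 t 1.8167 F [ 0.1 -0.3  0.8] tcp_tin [-34.3  51.5 237.6]
(-8, 140, 237) -> [-26.3  88.4   0.6]
{'clock': 1.8167, 'joint_pos': array([ 3.67263716e+01,  7.01464096e+00, -1.73462944e+01, -4.64664357e-03,
       -6.56267776e+01, -1.30891077e+02]), 'qvel': array([ 32.89186669,  27.95223895,  32.10899554,   0.27596155,
        -4.15985394, -32.79787457]), 'tau': array([-2.00394943e+00, -4.18446779e+01,  2.56438941e+01,  6.36668712e+00,
        1.70238130e-02,  8.25757496e-01]), 'tool_pos': array([0.51211502, 0.14281823, 0.23761453]), 'orientation': array([1.79988757e+02, 6.51740619e-03, 1.75833376e+02]), 'force': array([ 0.09428609, -0.25141172,  0.78682985]), 'moment': array([-0.12275388, -0.16045586, -0.01771212]), 'opening': 0.00046894723065811034}
```

Emit:
jog_arm(
  motion=[
    {"offset":[-26,88,0],"roll":0,"hand":0},
    {"offset":[-26,88,0],"roll":0,"hand":0},
    {"offset":[-26,88,0],"roll":0,"hand":0},
    {"offset":[-26,88,0],"roll":0,"hand":0},
    {"offset":[-26,88,60],"roll":0,"hand":0},
    {"offset":[-26,88,60],"roll":0,"hand":0},
    {"offset":[-26,88,60],"roll":0,"hand":0},
    {"offset":[-26,88,60],"roll":0,"hand":0},
  ],
)

```text
clock: 2.48
tool_pos: [0.544, 0.2254, 0.1773]
orientation: [-179.9, -0.1, 175.8]
force: [0.4, -0.4, 1.6]
opening: 0.0002
```

Run:
```python
from h import *
plan([(-8,140,136)]); s=snap('wrist','w1.png'); snap('side','side1.png')
a=cv2.imread('pics/side1.png')[100:280,150:350]; a=cv2.resize(a,None,fx=3,fy=3)
cv2.imwrite('pics/side1c.png',a)
```

```text
roll -0.00019597376260524146 t 2.4833 F [ 0.4 -0.4  1.6] tcp_tin [ -8.5 136.2 177.3]
(-8, 140, 136) -> [-0.6  3.8 41.3]
```

View pics/side1c.png

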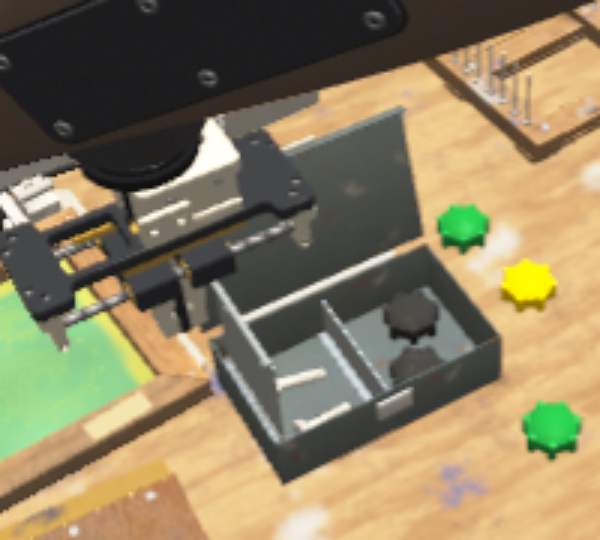

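Emit:
jog_arm(
  motion=[
    {"offset":[0,3,30],"roll":0,"hand":0},
    {"offset":[0,3,46],"roll":0,"hand":0},
    {"offset":[0,-10,46],"roll":0,"hand":0},
    {"offset":[0,-16,46],"roll":0,"hand":0},
    {"offset":[0,-22,46],"roll":0,"hand":0},
    {"offset":[0,-27,46],"roll":0,"hand":0},
    {"offset":[0,-32,47],"roll":0,"hand":0},
    {"offset":[0,-37,48],"roll":0,"hand":0},
    {"offset":[0,-42,49],"roll":0,"hand":0},
    {"offset":[0,-47,50],"roll":0,"hand":0},
    {"offset":[0,-52,52],"roll":0,"hand":0},
    {"offset":[0,-57,54],"roll":0,"hand":0},
    {"offset":[0,-61,56],"roll":0,"hand":0},
    {"offset":[0,-65,59],"roll":0,"hand":0},
    {"offset":[0,-69,62],"roll":0,"hand":0},
    {"offset":[0,-73,65],"roll":0,"hand":0},
    {"offset":[0,-76,67],"roll":0,"hand":0},
  ],
)

```text
clock: 4.0
tool_pos: [0.5386, 0.1502, 0.11]
orientation: [-180.0, -0.0, 175.8]
force: [-0.2, 0.5, 0.1]
opening: 0.0005
```

Run:
```python
from h import *
plan([(-8,60,110),(-8,54,103),(-8,48,95),(-8,44,86),(-8,40,77),(-8,38,67),(-8,37,57)]); snap('side','side2.png')
a=cv2.imread('pics/side2.png')[100:280,150:350]; a=cv2.resize(a,None,fx=3,fy=3)
cv2.imwrite('pics/side2c.png',a)
```

```text
roll -2.1308626533278312e-05 t 4.0 F [-0.2  0.5  0.1] tcp_tin [ -8.4  60.9 110. ]
(-8, 60, 110) -> [-0.4 -0.9 -0. ]
(-8, 54, 103) -> [-0.4 -6.8  7. ]
(-8, 48, 95) -> [ -0.4 -12.8  15. ]
(-8, 44, 86) -> [ -0.4 -16.8  24. ]
(-8, 40, 77) -> [ -0.4 -20.8  33. ]
(-8, 38, 67) -> [ -0.4 -22.8  43. ]
(-8, 37, 57) -> [ -0.4 -23.8  53. ]
```

View pics/side2c.png

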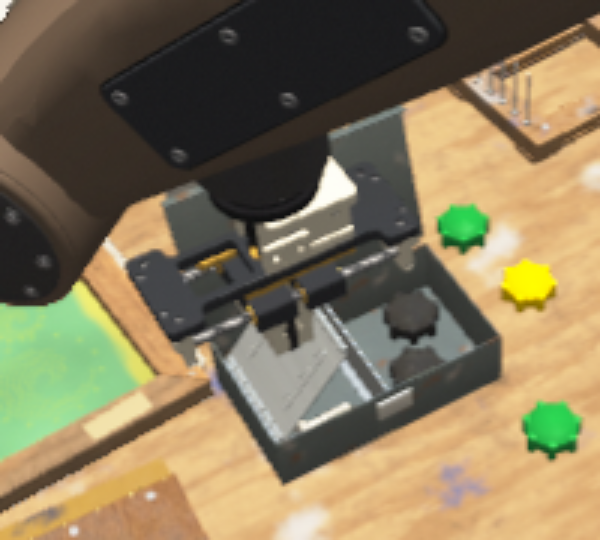

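The flap is folding (about 45° now) and the tin hasn't moved. Next I fold it down flat.

Emit:
jog_arm(
  motion=[
    {"offset":[0,-4,4],"roll":0,"hand":0},
    {"offset":[0,-7,7],"roll":0,"hand":0},
    {"offset":[0,-10,11],"roll":0,"hand":0},
    {"offset":[0,-13,15],"roll":0,"hand":0},
    {"offset":[0,-15,20],"roll":0,"hand":0},
    {"offset":[0,-17,24],"roll":0,"hand":0},
    {"offset":[0,-19,29],"roll":0,"hand":0},
    {"offset":[0,-21,33],"roll":0,"hand":0},
    {"offset":[0,-22,38],"roll":0,"hand":0},
    {"offset":[0,-23,43],"roll":0,"hand":0},
    {"offset":[0,-24,47],"roll":0,"hand":0},
    {"offset":[0,-24,50],"roll":0,"hand":0},
    {"offset":[0,-24,52],"roll":0,"hand":0},
    {"offset":[0,-24,53],"roll":0,"hand":0},
    {"offset":[0,-24,54],"roll":0,"hand":0},
    {"offset":[0,-24,54],"roll":0,"hand":0},
  ],
)

```text
clock: 5.38
tool_pos: [0.537, 0.1267, 0.0577]
orientation: [-180.0, 0.0, 175.8]
force: [-3.9, -1.9, 11.3]
opening: 0.0006
```

Run:
```python
from h import *
plan([(-8,37,57)])
```

```text
roll 0.0007047039716701663 t 5.3833 F [-3.9 -1.9 11.3] tcp_tin [-8.2 37.3 57.7]
(-8, 37, 57) -> [-0.2 -0.3  0.7]
```

Emit:
jog_arm(
  motion=[
    {"offset":[0,0,-20],"roll":0,"hand":0},
    {"offset":[0,0,-60],"roll":0,"hand":0},
    {"offset":[0,0,-195],"roll":0,"hand":0},
    {"offset":[0,0,-195],"roll":0,"hand":0},
    {"offset":[0,0,-195],"roll":0,"hand":0},
    {"offset":[0,0,-195],"roll":0,"hand":0},
    {"offset":[0,0,-195],"roll":0,"hand":0},
    {"offset":[-148,-37,-195],"roll":0,"hand":0},
    {"offset":[-148,-37,-195],"roll":0,"hand":0},
    {"offset":[-148,-37,-195],"roll":0,"hand":0},
    {"offset":[-148,-37,-195],"roll":0,"hand":0},
    {"offset":[-148,-37,-195],"roll":0,"hand":0},
    {"offset":[-148,-37,-195],"roll":0,"hand":0},
    {"offset":[-148,-37,-195],"roll":0,"hand":0},
  ],
)

```text
clock: 6.55
tool_pos: [0.6814, 0.079, 0.2502]
orientation: [-180.0, -0.1, 175.8]
force: [-0.5, -0.0, 0.2]
opening: 0.0006
```

Run:
```python
from h import *
plan([(140,0,176)]); snap('side','side3.png');snap('scene','scene3.png')
a=cv2.imread('pics/side3.png')[100:280,170:350]; a=cv2.resize(a,None,fx=2.2,fy=2.2)
b=cv2.imread('pics/scene3.png')[120:252,290:420]; b=cv2.resize(b,(390,396))
cv2.imwrite('pics/c3.png',np.hstack([a,b]))
```

```text
roll -0.0003655961257856907 t 6.55 F [-0.5 -0.   0.2] tcp_tin [139.3   0.3 250.2]
(140, 0, 176) -> [-0.9 -0.2 74.2]
```

View pics/c3.png

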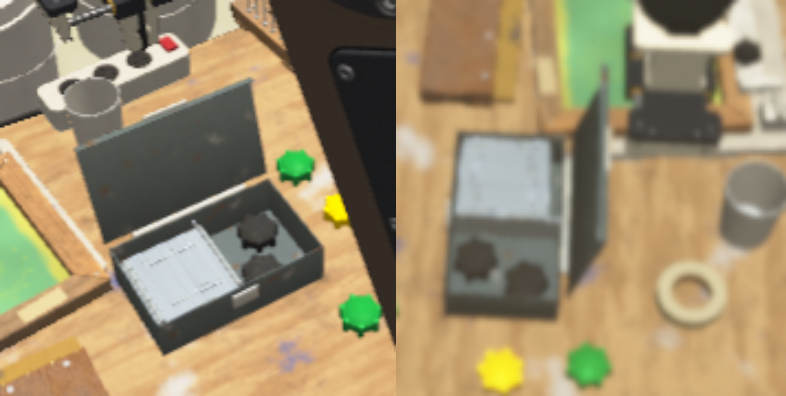

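The flap lies flat over the left compartment, and the tin and lid haven't moved. Now the lid.

Emit:
jog_arm(
  motion=[
    {"offset":[0,0,38],"roll":0,"hand":0},
    {"offset":[0,0,76],"roll":0,"hand":0},
    {"offset":[8,0,78],"roll":0,"hand":0},
    {"offset":[16,0,78],"roll":0,"hand":0},
    {"offset":[22,0,78],"roll":0,"hand":0},
    {"offset":[27,0,78],"roll":0,"hand":0},
    {"offset":[32,0,78],"roll":0,"hand":0},
    {"offset":[37,0,78],"roll":0,"hand":0},
    {"offset":[42,0,78],"roll":0,"hand":0},
    {"offset":[47,0,78],"roll":0,"hand":0},
    {"offset":[52,0,78],"roll":0,"hand":0},
    {"offset":[57,0,78],"roll":0,"hand":0},
    {"offset":[62,0,78],"roll":0,"hand":0},
    {"offset":[68,0,78],"roll":0,"hand":0},
    {"offset":[74,0,79],"roll":0,"hand":0},
    {"offset":[79,0,79],"roll":0,"hand":0},
    {"offset":[84,0,80],"roll":0,"hand":0},
    {"offset":[89,0,81],"roll":0,"hand":0},
  ],
)

```text
clock: 8.15
tool_pos: [0.5926, 0.0856, 0.1704]
orientation: [-180.0, -0.0, 175.8]
force: [1.9, 0.4, 0.6]
opening: 0.0002
```

Run:
```python
from h import *
plan([(9.5+64-105*np.cos(t)+4*np.sin(t),0,67+105*np.sin(t)+4*np.cos(t)) for t in np.deg2rad([75,67,60,52,45,37,30])]); snap('side','side4.png')
a=cv2.imread('pics/side4.png')[80:280,150:370]; a=cv2.resize(a,None,fx=2.5,fy=2.5)
cv2.imwrite('pics/c4.png',a)
```

```text
roll 0.0001695130078257566 t 8.15 F [1.9 0.4 0.6] tcp_tin [ 50.3   0.4 170.4]
(np.float64(50.187703569391594), 0, np.float64(169.45748794076226)) -> [ 0.1 -0.4  1. ]
(np.float64(36.155250922436025), 0, np.float64(165.21593412646334)) -> [14.1 -0.4  5.2]
(np.float64(24.46410161513774), 0, np.float64(159.93266739736606)) -> [25.8 -0.4 10.5]
(np.float64(12.007588105232763), 0, np.float64(152.20377503000844)) -> [38.2 -0.4 18.2]
(np.float64(2.082215100158697), 0, np.float64(144.07463914933365)) -> [48.2 -0.4 26.4]
(np.float64(-7.949468462357548), 0, np.float64(133.38511947115424)) -> [58.2 -0.4 37.1]
(np.float64(-15.43266739736606), 0, np.float64(122.96410161513775)) -> [65.7 -0.4 47.5]
```

View pics/c4.png

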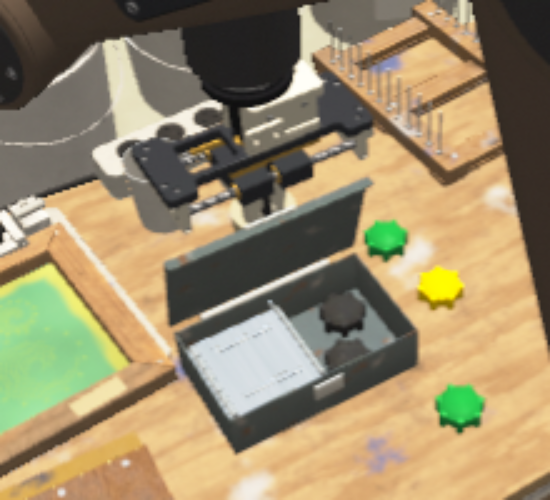

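The lid is following the fingers with under 2 N on the hand, and the tin is still.

Emit:
jog_arm(
  motion=[
    {"offset":[5,0,2],"roll":0,"hand":0},
    {"offset":[10,0,3.5],"roll":0,"hand":0},
    {"offset":[14,0,5],"roll":0,"hand":0},
    {"offset":[18,0,7],"roll":0,"hand":0},
    {"offset":[22,0,8.5],"roll":0,"hand":0},
    {"offset":[26,0,10.5],"roll":0,"hand":0},
    {"offset":[30,0,13],"roll":0,"hand":0},
    {"offset":[34,0,15.5],"roll":0,"hand":0},
    {"offset":[38,0,18],"roll":0,"hand":0},
    {"offset":[42,0,21],"roll":0,"hand":0},
    {"offset":[45,0,24],"roll":0,"hand":0},
    {"offset":[48,0,26.5],"roll":0,"hand":0},
    {"offset":[51,0,29.5],"roll":0,"hand":0},
    {"offset":[54,0,32.5],"roll":0,"hand":0},
    {"offset":[57,0,36],"roll":0,"hand":0},
    {"offset":[60,0,39.5],"roll":0,"hand":0},
    {"offset":[63,0,43.5],"roll":0,"hand":0},
    {"offset":[66,0,47.5],"roll":0,"hand":0},
  ],
)

```text
clock: 9.7
tool_pos: [0.5272, 0.0904, 0.1226]
orientation: [180.0, 0.0, 175.8]
force: [1.1, -0.9, -0.0]
opening: 0.0004
```

Run:
```python
from h import *
plan([tuple(np.round((9.5+64-105*np.cos(t)+4*np.sin(t),0,67+105*np.sin(t)+4*np.cos(t)),1)) for t in np.deg2rad([25,20,15,10,5,0])])
```

```text
roll 9.210685514701082e-05 t 9.7 F [ 1.1 -0.9 -0. ] tcp_tin [-15.4   0.4 122.6]
(np.float64(-20.0), np.float64(0.0), np.float64(115.0)) -> [ 4.6 -0.4  7.6]
(np.float64(-23.8), np.float64(0.0), np.float64(106.7)) -> [ 8.4 -0.4 15.9]
(np.float64(-26.9), np.float64(0.0), np.float64(98.0)) -> [11.5 -0.4 24.6]
(np.float64(-29.2), np.float64(0.0), np.float64(89.2)) -> [13.8 -0.4 33.4]
(np.float64(-30.8), np.float64(0.0), np.float64(80.1)) -> [15.4 -0.4 42.5]
(np.float64(-31.5), np.float64(0.0), np.float64(71.0)) -> [16.1 -0.4 51.6]
```

Emit:
jog_arm(
  motion=[
    {"offset":[3,0,4],"roll":0,"hand":0},
    {"offset":[5,0,8],"roll":0,"hand":0},
    {"offset":[7,0,12],"roll":0,"hand":0},
    {"offset":[8.5,0,16],"roll":0,"hand":0},
    {"offset":[10,0,20],"roll":0,"hand":0},
    {"offset":[11.5,0,24],"roll":0,"hand":0},
    {"offset":[12.5,0,28],"roll":0,"hand":0},
    {"offset":[13.5,0,32],"roll":0,"hand":0},
    {"offset":[14.5,0,36],"roll":0,"hand":0},
    {"offset":[15,0,39],"roll":0,"hand":0},
    {"offset":[15.5,0,42],"roll":0,"hand":0},
    {"offset":[15.5,0,44],"roll":0,"hand":0},
    {"offset":[16,0,46],"roll":0,"hand":0},
    {"offset":[16,0,47.5],"roll":0,"hand":0},
    {"offset":[16,0,49],"roll":0,"hand":0},
    {"offset":[16,0,50],"roll":0,"hand":0},
    {"offset":[16,0,51],"roll":0,"hand":0},
    {"offset":[16,0,52],"roll":0,"hand":0},
    {"offset":[16,0,52.5],"roll":0,"hand":0},
    {"offset":[16,0,52.5],"roll":0,"hand":0},
  ],
)

```text
clock: 11.37
tool_pos: [0.5115, 0.0915, 0.0716]
orientation: [-180.0, 0.0, 175.8]
force: [-5.2, -0.2, 10.9]
opening: 0.0002
```

The hand feels 11 N at tip height 60.6 mm, against 60 mm for a shut lid, so the lid is seated. I'll lift clear and check.

Emit:
jog_arm(
  motion=[
    {"offset":[0,0,-10],"roll":0,"hand":0},
    {"offset":[0,0,-40],"roll":0,"hand":0},
    {"offset":[0,0,-180],"roll":0,"hand":0},
    {"offset":[0,0,-180],"roll":0,"hand":0},
    {"offset":[0,0,-180],"roll":0,"hand":0},
    {"offset":[0,0,-180],"roll":0,"hand":0},
    {"offset":[0,-250,-180],"roll":0,"hand":0},
    {"offset":[0,-250,-180],"roll":0,"hand":0},
    {"offset":[0,-250,-180],"roll":0,"hand":0},
    {"offset":[0,-250,-180],"roll":0,"hand":0},
    {"offset":[0,-250,-180],"roll":0,"hand":0},
    {"offset":[0,-250,-180],"roll":0,"hand":0},
    {"offset":[0,-250,-180],"roll":0,"hand":0},
    {"offset":[0,-250,-180],"roll":0,"hand":0},
  ],
)

```text
clock: 12.53
tool_pos: [0.4925, -0.16, 0.2508]
orientation: [180.0, 0.0, 175.5]
force: [0.4, -0.3, 0.3]
opening: 0.0005
```

Run:
```python
from h import *
plan([]); snap('side','side5.png');snap('scene','scene5.png')
a=cv2.imread('pics/side5.png')[100:280,170:350]; a=cv2.resize(a,None,fx=2.2,fy=2.2)
b=cv2.imread('pics/scene5.png')[120:252,290:420]; b=cv2.resize(b,(390,396))
cv2.imwrite('pics/c5.png',np.hstack([a,b]))
```

```text
roll -0.004455688557442596 t 12.5333 F [ 0.4 -0.3  0.3] tcp_tin [ -31.6 -251.9  250.8]
```

View pics/c5.png

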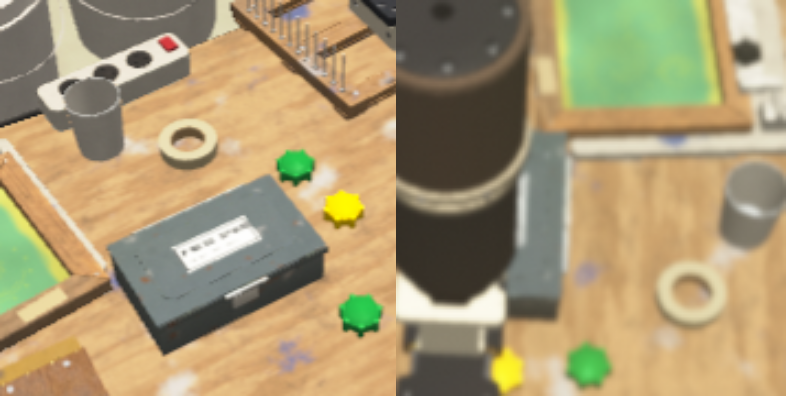

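The lid is flush with its label on top, the tin's corners sit where they were in the side view, and the other things look untouched. I'll hold still for a moment, then hand in.

Emit:
jog_arm(
  motion=[
    {"offset":[0,0,0],"roll":0,"hand":0},
    {"offset":[0,0,0],"roll":0,"hand":0},
    {"offset":[0,0,0],"roll":0,"hand":0},
    {"offset":[0,0,0],"roll":0,"hand":0},
  ],
)

```text
clock: 12.97
tool_pos: [0.4934, -0.1568, 0.2506]
orientation: [180.0, 0.0, 175.9]
force: [0.7, 0.9, -1.1]
opening: 0.0002
```

Run:
```python
from h import *
print(order.close_job())
```

```text
the job is handed in; nothing more can be done
None
```

The tin is closed, and I handed the job in at about 13 s of the 48 s allowed. I folded the flap flat first and then pushed the lid shut, using the outside and tips of the closed fingers.

- **Flap:** it met its stop with the fingertips at about 47 mm and 11 N on the hand. The next pictures showed it flat over the left compartment.
- **Lid:** it was pushed slowly all the way, with the last stretch slowest. It stopped with the fingertips at 60.6 mm (a shut lid is 60 mm) and 11 N on the hand. The last side picture shows it flush with the label on top.
- **Tin and surroundings:** by eye, the tin's corners are where they started in the side view. The knobs, tape and cup beside it look unmoved. In the last scene picture the arm hid part of the tin, and I did not re-measure any positions or check the squeegee and ink jar in the last pictures.
- **Hand:** it finished clear, about 250 mm to the side of the tin's centre at 0.25 m height, with about 1 N or less per axis on the hand.

No check failed. The sideways force on the hand reached about 5 N during the final lid press, which is below the 8 N that would slide the tin.

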